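# Feed the saw blade three teeth on with the sharpener's orange lever

## Robot

A 7-joint arm with a two-finger parallel gripper is mounted at the origin on the work surface. World frame = base frame: x ahead of the robot, y to its left, z up, the work surface at z = 0. Lengths are in m, angles in degrees, forces in N, time in s.
With the tool pointing down it reaches from about 0.425 to 0.875 m from the base axis. Payload 4.7 kg.
Tool frame: the origin (TCP) lies at the very end of the fingers, on their centre line; the grasp point (between the pads) lies env.tcp_to_grasp behind it (env.tcp_to_grasp is the distance from the TCP to the grasp point, in m); z points along the fingers, x is the direction in which the jaws open and shut, and the axes are right-handed (so a half turn about z gives the same grasp; the last joint's range is limited). The gripper opens to 87 mm and grips with 3 to 60 N. Pads are 19 mm wide; open, the fingers measure 117 mm over their backs; the gripper's body (75 mm by 190 mm) begins 51 mm behind the grasp point.
Start: joints at [78.043, 18.392, -4.016, 83.108, 1.295, 78.541, -3.26], TCP at [0.144, -0.634, 0.223] pointing down, gripper open.
Joint ranges: [-163.93, 163.93], [-17.29, 119.83], [-79.2, 71.16], [3.27, 140.29], [-89.18, 269.18], [5.43, 117.66], [-154.24, 154.24]. Speed limits (degrees/s): [147.25, 147.25, 180, 180, 180, 180, 180].

## Interface

Orientations are given as [roll, pitch, yaw] about the fixed x, y, z axes, in that order (R = Rz(yaw) Ry(pitch) Rx(roll)).
In Python, from cell import env gives the robot as it stands. The module is installed in compiled form; this text tells all that it offers.
- The arm moves only by the tool send_rows, never from a script. Its argument "steps" is a list of rows, each a list of 3 entries, a list of its own where there are three numbers: the shift along the tool's x, y, z in m, then the turn, a rotation vector about the tool's x, y, z in rad, then the finger opening in m, from 0 to 0.087. A call has exactly 5 rows; each row is the pose to reach, as a shift and turn from the pose commanded when the call began, along the tool's axes at that moment; what a row does not reach only later rows make up. A row lasts 1/12 s, in which the tool goes at most 41.7 mm and 7.16 degrees, less where a joint would pass 70% of its speed; a pose out of reach is approached as far as the arm can. A call with a gripper value outside its range is refused whole. The fingers move at their own pace and stop on an object; "grip_force" is the grip in N (left out, the last holds). Time passes only in rows, so rows that repeat a pose let the fingers close, or fill a call up. It gives the time, the measured TCP pose, the force and the opening at its end, in the units of the state.
- env.get_obs(): the state, without advancing time (a new reading comes with each control period).
- env.read_camera(name): name is "side" or "top"; returns a dict with "pixels" (480x640x3 uint8, red, green, blue), "fx", "fy", "cx", "cy" (pixels), "position" and "rotation" of the camera in the world. Camera axes: x right, y up, looking along -z (the intrinsics and any distortion apply to the point x, -y, -z); pixel columns grow to the right and rows downward; lengths in m; the calibration is good to about 2 mm. A picture is of the moment at which its call begins. There is no depth.
- env.sign_off(): hands the job in, once; it reports no verdict.
The state is a dict: "time_s": time; "qpos": joint angles; "joint_velocities": joint speeds; "effort": joint torques, N m; "tool_pos": TCP position; "tool_rot": TCP orientation; "force": force on the tool from outside, world axes, zero at the start; "wrist_torque": the same for the moment, N m; "grip_width": finger opening in m.
Only numpy, scipy, OpenCV 4.12 (cv2) and the standard library are available. Lean on these libraries where they do the work, as an engineer would, in place of code of your own. Each camera call takes 0.05 s, during which the arm holds its last target.

## Task

Two hand-fed saw blade sharpeners stand on the bench. On the one whose lever has the orange paddle, feed the blade on by exactly three teeth: push the lever all the way down to its stop and let it spring fully back up, three times and no more, and finish with the lever up and let go. Do not work the lever with the blue paddle.

Things in the scene. Friction and masses are not known exactly. Their poses are not given: they have to be found in the camera images.
- orange_paddle (a point): Centre of the top face of the orange paddle (50 along lever x 44 x 12 mm) at the free end of the feed lever on a red saw blade sharpener fixed to the bench. x: along the lever to its pivot; y: level, across; z: out of the top face. 176 mm above the bench at rest, 94 mm at the stop, shifting under 10 mm sideways: push straight down. A spring (3 to 7 N here) lifts it again when let go.
- orange_lever (a joint): Angle of the lever with the orange paddle, rad: 0 up at rest, 0.49 at the lower stop; a stroke must pass 0.42 and come back below 0.08. The pivot is 120 mm above the bench, 170 mm from the paddle; at rest the lever rises 0.30 rad from pivot to paddle. Its pawl feeds the blade on the way down, slips on the way up.
- orange_blade (a joint): Angle of the saw blade (64 mm radius, on the pivot of the orange-paddle lever), rad: within 0.04 of 0 at the start, growing as it is fed. 18 teeth: one tooth is 0.349 rad; full strokes bring it to about 0.35, 0.70, 1.05. Friction keeps it where it is left. Blade and black motor beyond it reach 190 mm above the bench.
- blue_lever (a joint): Angle of the lever with the blue paddle on the other sharpener, of the same shape and size, rad: 0 up at rest. Leave it up. The two stand left and right, either way round, 280 mm or more apart, turned up to 20 degrees. A loose spray can (160 mm tall), a screwdriver and a shallow yellow tray lie nearby.

How it is judged:
By the outcome, as a careful person would: the job done as asked, in the order asked, and still so for the second after the job is handed in, with the robot touching nothing.
It also fails if it takes over 43 s, if anything falls off the work surface, if the arm or the gripper's body presses on something with over 40 N, if the wrist force passes 120 N, or if a joint passes its speed limit or range.

## Working session

There is one attempt and no reset: what is moved stays moved. The work goes in short steps, Python scripts to look and compute and a tool call to move; the robot and the scene stay as the last step left them, time stands still between calls to the robot, and variables do not carry over. Pictures are saved under pics/ and viewed, and the job is handed in when it is done.

Besides the shell and the picture viewer there is one more tool, called after "Request:" as name(argument=value, ...) on one line, values as JSON. send_rows: Moves the arm, as the interface text tells. Its arguments: {"type":"object","properties":{"steps":{"type":"array"},"grip_force":{"type":"number"}},"required":["steps"]}

```bash
mkdir -p pics; python3 - <<'E'
from cell import env
import cv2
o=env.get_obs();print(o, env.tcp_to_grasp)
for n in("side","top"):
    c=env.read_camera(n);cv2.imwrite(f"pics/{n}0.png",c["pixels"][:,:,::-1]);print({k:v for k,v in c.items() if k!="pixels"})
E
```

```text
{'time_s': 0.0, 'qpos': array([78.04359402, 18.43994606, -4.01689423, 83.1749545 ,  1.294428  ,
       78.54152138, -3.26066358]), 'joint_velocities': array([ 0.05203482, -0.11033512,  0.099696  ,  0.0169196 ,  0.0342985 ,
        0.03085661, -0.04851268]), 'effort': array([-4.18747168e-04, -4.91282558e+01, -4.04196745e-01, -3.12524307e+01,
       -6.38259505e-02,  4.37610783e-02,  1.57180821e-04]), 'tool_pos': array([ 0.14345526, -0.63339715,  0.2214512 ]), 'tool_rot': array([ 1.79995194e+02,  1.11202731e-01, -7.72333324e+01]), 'force': array([-0.46522508, -0.37984793,  0.45384085]), 'wrist_torque': array([-0.02319827,  0.03931337,  0.01428503]), 'grip_width': 0.08706010888442497} 0.0187
{'fx': 482.80686991769613, 'fy': 482.80686991769613, 'cx': 323.55442351835916, 'cy': 241.3365121709469, 'position': array([0.19895833, 0.40884811, 0.81922866]), 'rotation': array([  43.12526066,   -0.20288689, -133.27503444])}
{'fx': 621.469318079841, 'fy': 621.469318079841, 'cx': 315.05562700749545, 'cy': 230.70340674655446, 'position': array([ 0.47583133, -0.03606864,  1.22527273]), 'rotation': array([  8.51006126,   0.2306547 , -91.17985787])}
```

View pics/side0.png

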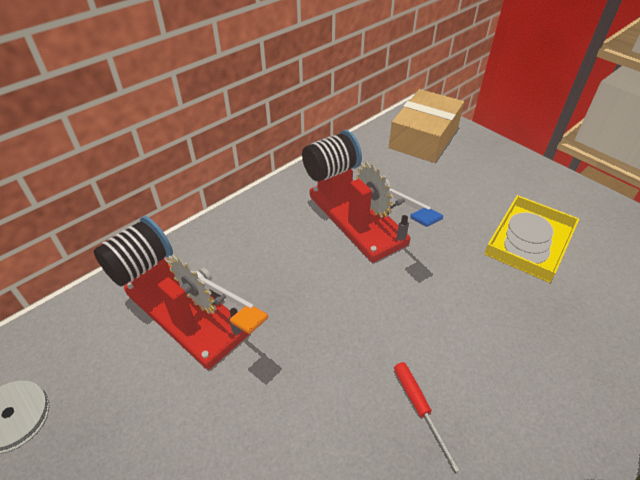

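View pics/top0.png

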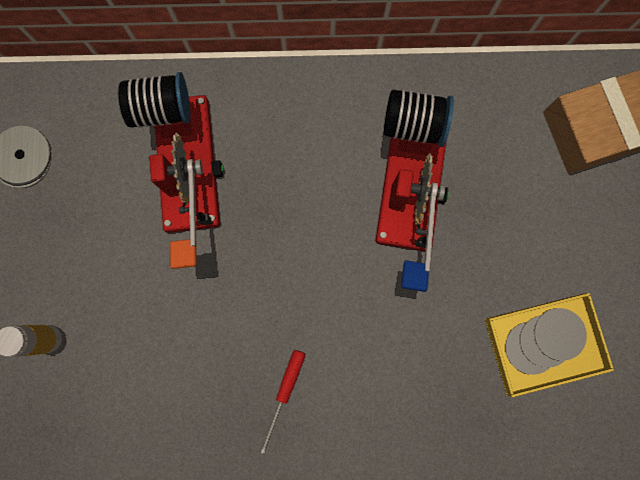

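The top view shows the orange paddle at about (183,254) with its machine beyond it. The blue paddle is at (415,276), the can at (30,340) and the screwdriver at (285,395). The side view shows orange at (249,318).

```bash
cat > h.py <<'E'
import numpy as np,cv2
from scipy.spatial.transform import Rotation as R
def ray(c,u,v):
    d=np.array([(u-c["cx"])/c["fx"],-(v-c["cy"])/c["fy"],-1.])
    return c["position"],R.from_euler("xyz",c["rotation"],degrees=True).apply(d)
def onz(c,u,v,z):
    p,d=ray(c,u,v);return p+d*(z-p[2])/d[2]
def mask(c,col):
    h=cv2.cvtColor(c["pixels"],cv2.COLOR_RGB2HSV)
    lo,hi={"orange":((8,170,120),(18,255,255)),"blue":((105,170,60),(120,255,255))}[col]
    m=cv2.inRange(h,lo,hi)
    n,l,s,ce=cv2.connectedComponentsWithStats(m);i=1+np.argmax(s[1:,4])
    return (l==i).astype(np.uint8),s[i],ce[i]
def quad(m):
    k=cv2.findContours(m,cv2.RETR_EXTERNAL,cv2.CHAIN_APPROX_NONE)[0][0]
    return cv2.minAreaRect(k)
E
python3 - <<'E'
from cell import env
from h import *
P={}
for n in("side","top"):
    c=env.read_camera(n)
    for col in("orange","blue"):
        m,s,ce=mask(c,col);q=quad(m);print(n,col,s,ce,q,onz(c,*ce,.176).round(4))
        P[n,col]=ray(c,*ce)
        if n=="top":
            b=cv2.boxPoints(q);print(np.array([onz(c,*x,.176) for x in b]).round(4))
    if n=="top": 
        for nm,u,v,z in(("can",10,340,.16),("canbase",60,340,0),("pivot",192,168,.12),("baseL",168,223,.0),("baseR",212,218,0),("farR",202,99,0)):print(nm,onz(c,u,v,z).round(3))
for col in("orange","blue"):
    (a,d),(b,e)=P["side",col],P["top",col]
    t=np.linalg.lstsq(np.c_[d,-e],b-a,rcond=None)[0];print(col,a+d*t[0],b+e*t[1])
E
```

```text
side orange [230 306  38  28 619] [248.23263328 318.63812601] ((248.251708984375, 317.7206726074219), (24.332326889038086, 31.4742374420166), 48.36646270751953) [0.5953 0.1966 0.176 ]
side blue [413 209  21   7  47] [423.10638298 211.42553191] ((422.7991638183594, 211.49346923828125), (5.154384136199951, 20.353212356567383), 82.40535736083984) [ 0.562  -0.2013  0.176 ]
top orange [170 239  26  29 642] [181.74922118 253.94548287] ((181.81097412109375, 253.29879760742188), (26.83486557006836, 26.061843872070312), 83.6598129272461) [0.5978 0.1922 0.176 ]
[[0.6198 0.217  0.176 ]
 [0.6238 0.1728 0.176 ]
 [0.5781 0.1674 0.176 ]
 [0.5741 0.2113 0.176 ]]
top blue [402 261  26  30 648] [414.43364198 276.01234568] ((414.981689453125, 275.6646423339844), (25.06795883178711, 27.607885360717773), 6.340191841125488) [ 0.552  -0.2012  0.176 ]
[[ 0.5323 -0.1777  0.176 ]
 [ 0.5786 -0.1847  0.176 ]
 [ 0.573  -0.2267  0.176 ]
 [ 0.5268 -0.2194  0.176 ]]
can [0.459 0.485 0.16 ]
canbase [0.455 0.466 0.   ]
pivot [0.762 0.187 0.12 ]
baseL [0.681 0.259 0.   ]
baseR [0.689 0.171 0.   ]
farR [0.938 0.192 0.   ]
orange [0.59939746 0.19445856 0.1693906 ] [0.59856536 0.1936986  0.16912857]
blue [ 0.55870194 -0.19580635  0.18183179] [ 0.55159688 -0.20022204  0.18201059]
```

Request:
send_rows(steps=[[[-0.024,-0.031,-0.006],[0,0,0],0],[[-0.048,-0.062,-0.012],[0,0,0],0],[[-0.072,-0.093,-0.018],[0,0,0],0],[[-0.096,-0.124,-0.024],[0,0,0],0],[[-0.12,-0.155,-0.03],[0,0,0],0]], grip_force=10)

```text
time_s: 0.62
tool_pos: [0.2691, -0.481, 0.2527]
tool_rot: [180.0, 0.0, -77.2]
force: [0.8, 0.4, -0.5]
grip_width: 0.0611
```

Request:
send_rows(steps=[[[-0.024,-0.031,0],[0,0,0],0],[[-0.048,-0.062,0],[0,0,0],0],[[-0.072,-0.093,0],[0,0,0],0],[[-0.096,-0.124,0],[0,0,0],0],[[-0.12,-0.155,0],[0,0,0],0]])

```text
time_s: 1.03
tool_pos: [0.3937, -0.3297, 0.2527]
tool_rot: [180.0, -0.0, -77.2]
force: [0.6, -0.7, 0.5]
grip_width: 0.0279
```

Request:
send_rows(steps=[[[-0.033,-0.022,0],[0,0,0],0],[[-0.066,-0.044,0],[0,0,0],0],[[-0.099,-0.066,0],[0,0,0],0],[[-0.132,-0.088,0],[0,0,0],0],[[-0.165,-0.11,0],[0,0,0],0]])

```text
time_s: 1.45
tool_pos: [0.4639, -0.1443, 0.2526]
tool_rot: [-180.0, -0.0, -77.2]
force: [0.6, -0.7, 0.6]
grip_width: 0.0014
```

Request:
send_rows(steps=[[[-0.033,-0.022,0],[0,0,0],0],[[-0.066,-0.044,0],[0,0,0],0],[[-0.099,-0.066,0],[0,0,0],0],[[-0.132,-0.088,0],[0,0,0],0],[[-0.165,-0.11,0],[0,0,0],0]])

```text
time_s: 1.87
tool_pos: [0.5348, 0.0408, 0.2528]
tool_rot: [-180.0, -0.0, -77.3]
force: [1.6, -0.1, 0.3]
grip_width: 0.0004
```

Request:
send_rows(steps=[[[-0.034,-0.023,0],[0,0,0.03],0],[[-0.067,-0.046,0],[0,0,0.06],0],[[-0.1,-0.068,0],[0,0,0.09],0],[[-0.134,-0.091,0],[0,0,0.12],0],[[-0.134,-0.091,0],[0,0,0.12],0]])

```text
time_s: 2.28
tool_pos: [0.5926, 0.2005, 0.2513]
tool_rot: [179.9, 0.5, -83.5]
force: [-2.8, 0.6, 0.6]
grip_width: 0.0003
```

```bash
python3 - <<'E'
from cell import env
from h import *
for n in("side","top"):
    c=env.read_camera(n);cv2.imwrite(f"pics/{n}1.png",c["pixels"][:,:,::-1])
o=env.get_obs();print(o["tool_pos"],o["tool_rot"],o["force"])
E
```

```text
[0.59293159 0.19260325 0.25157923] [ 1.79889597e+02  7.93153381e-02 -8.38202888e+01] [-0.19833235 -0.30744776 -0.70448772]
```

View pics/side1.png

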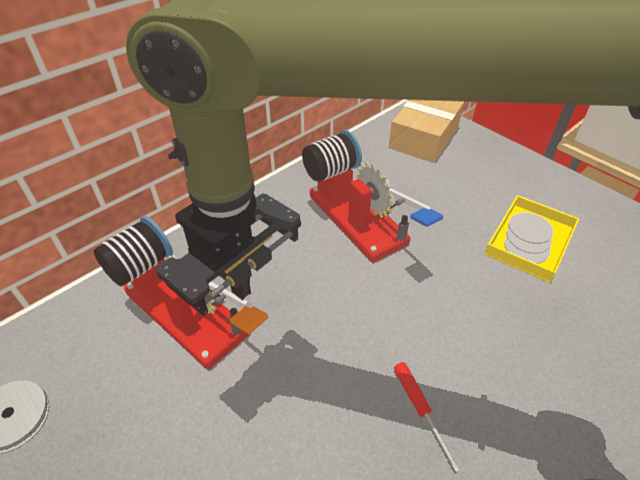

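View pics/top1.png

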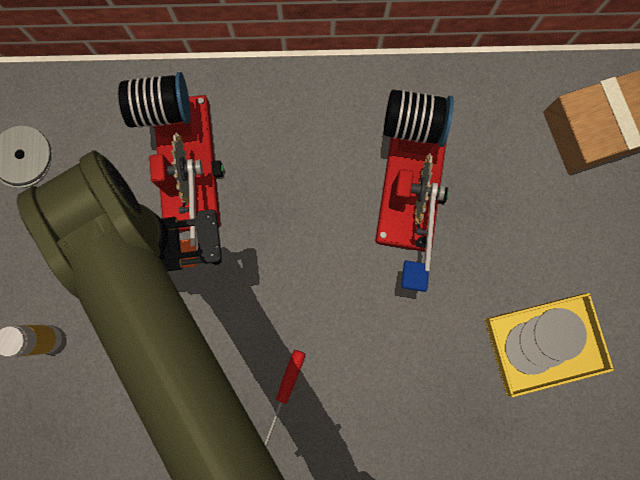

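The gripper is above the orange paddle, with its long side lying across the lever and clear of the blade. I'll start descending.

Request:
send_rows(steps=[[[0,0,0.02],[0,0,0],0],[[0,0,0.04],[0,0,0],0],[[0,0,0.06],[0,0,0],0],[[0,0,0.07],[0,0,0],0],[[0,0,0.08],[0,0,0],0]])

```text
time_s: 2.8
tool_pos: [0.5936, 0.1876, 0.1722]
tool_rot: [180.0, -0.1, -84.2]
force: [-1.5, -0.8, 4.7]
grip_width: 0.0005
```

Request:
send_rows(steps=[[[0,0,0.01],[0,0,0],0],[[0,0,0.02],[0,0,0],0],[[0,0,0.03],[0,0,0],0],[[0,0,0.04],[0,0,0],0],[[0,0,0.05],[0,0,0],0]])

```text
time_s: 3.22
tool_pos: [0.5932, 0.1896, 0.1227]
tool_rot: [180.0, -0.0, -84.1]
force: [-3.5, -2.7, 7.1]
grip_width: 0.0007
```

Request:
send_rows(steps=[[[0,0,0.008],[0,0,0],0],[[0,0,0.015],[0,0,0],0],[[0,0,0.02],[0,0,0],0],[[0,0,0.025],[0,0,0],0],[[0,0,0.028],[0,0,0],0]])

```text
time_s: 3.63
tool_pos: [0.595, 0.1898, 0.0954]
tool_rot: [-179.8, -0.0, -84.1]
force: [-2.1, -2.2, 13.3]
grip_width: 0.0007
```

```bash
python3 - <<'E'
from cell import env
from h import *
for n in("side","top"):
    c=env.read_camera(n);cv2.imwrite(f"pics/{n}2.png",c["pixels"][:,:,::-1])
o=env.get_obs();print(o["tool_pos"],o["tool_rot"],o["force"])
E
```

```text
[0.59495478 0.18979537 0.09586438] [-1.79841293e+02 -1.91186692e-02 -8.41333480e+01] [-1.94279177 -1.22513278  6.85623946]
```

View pics/side2.png

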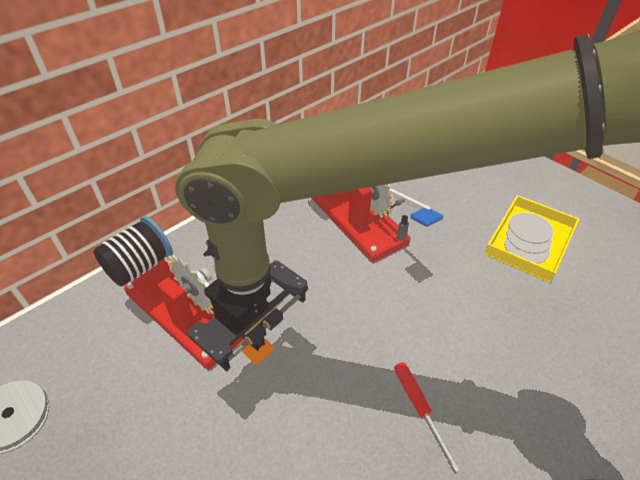

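The side view shows the paddle pushed down, now at about (258,350). I'll push on gently to find the stop.

Request:
send_rows(steps=[[[0,0,0.001],[0,0,0],0],[[0,0,0.002],[0,0,0],0],[[0,0,0.003],[0,0,0],0],[[0,0,0.004],[0,0,0],0],[[0,0,0.004],[0,0,0],0]])

```text
time_s: 4.15
tool_pos: [0.5952, 0.1898, 0.0948]
tool_rot: [-179.8, -0.1, -84.1]
force: [-6.9, -3.6, 21.1]
grip_width: 0.0004
```

At the stop: the force rose to 21 N with almost no movement. Now I'll release it.

Request:
send_rows(steps=[[[0,0,-0.02],[0,0,0],0],[[0,0,-0.045],[0,0,0],0],[[0,0,-0.07],[0,0,0],0],[[0,0,-0.095],[0,0,0],0],[[0,0,-0.12],[0,0,0],0]])

```text
time_s: 4.57
tool_pos: [0.5941, 0.1898, 0.2118]
tool_rot: [-179.9, 0.0, -84.1]
force: [0.4, -0.1, -1.2]
grip_width: 0.0005
```

Request:
send_rows(steps=[[[0,0,0],[0,0,0],0],[[0,0,0],[0,0,0],0],[[0,0,0],[0,0,0],0],[[0,0,0],[0,0,0],0],[[0,0,0],[0,0,0],0]])

```text
time_s: 4.98
tool_pos: [0.5931, 0.1894, 0.2089]
tool_rot: [179.9, -0.0, -84.1]
force: [0.5, -0.3, -1.0]
grip_width: 0.0003
```

```bash
cat > snap.py <<'E'
import sys
from cell import env
from h import *
k=sys.argv[1]
o=env.get_obs();print(o["time_s"],o["tool_pos"],o["force"])
im=[]
for n in("side","top"):
    c=env.read_camera(n);p=c["pixels"][:,:,::-1]
    im.append(cv2.resize(p[200:380,120:300] if n=="side" else p[60:300,100:260],(400,400) if n=="side" else (360,540)))
    for col in("orange","blue"):
        try:
            m,s,ce=mask(c,col);print(n,col,s,ce)
        except Exception as e:print(n,col,"none")
cv2.imwrite(f"pics/c{k}.png",np.hstack([cv2.copyMakeBorder(im[0],0,140,0,0,0),im[1]]))
E
python3 snap.py 3
```

```text
4.9833 [0.59307734 0.18942409 0.2089243 ] [ 0.50556118 -0.29075741 -1.01168111]
side orange [230 308  38  26 575] [248.21565217 319.29217391]
side blue [421 209   5   2   5] [423.  209.4]
top orange [192 251   3   4   6] [192.5 253. ]
top blue [402 261  26  30 651] [414.38863287 276.07526882]
```

View pics/c3.png

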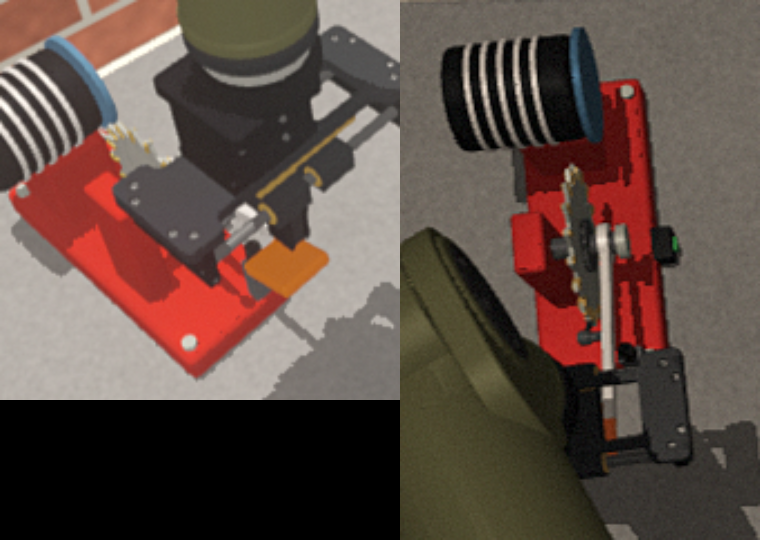

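The lever is back up: the orange centroid is at (248.2,319.3), against (248.2,318.6) at the start. On to the second stroke.

Request:
send_rows(steps=[[[0,0,0.015],[0,0,0],0],[[0,0,0.03],[0,0,0],0],[[0,0,0.045],[0,0,0],0],[[0,0,0.06],[0,0,0],0],[[0,0,0.075],[0,0,0],0]])

```text
time_s: 5.5
tool_pos: [0.5926, 0.1901, 0.1353]
tool_rot: [179.9, -0.0, -84.1]
force: [-4.3, -1.6, 6.2]
grip_width: 0.0002
```

Request:
send_rows(steps=[[[0,0,0.012],[0,0,0],0],[[0,0,0.024],[0,0,0],0],[[0,0,0.034],[0,0,0],0],[[0,0,0.041],[0,0,0],0],[[0,0,0.046],[0,0,0],0]])

```text
time_s: 5.92
tool_pos: [0.5943, 0.1904, 0.0934]
tool_rot: [-179.9, -0.1, -84.1]
force: [-14.8, -6.1, 44.9]
grip_width: 0.0008
```

Request:
send_rows(steps=[[[0,0,0],[0,0,0],0],[[0,0,0],[0,0,0],0],[[0,0,0],[0,0,0],0],[[0,0,0],[0,0,0],0],[[0,0,0],[0,0,0],0]])

```text
time_s: 6.33
tool_pos: [0.5941, 0.1904, 0.0943]
tool_rot: [-179.9, -0.1, -84.1]
force: [-8.5, -4.3, 26.7]
grip_width: 0.0005
```

That reached the stop, but hit it harder than I'd like; the next stroke gets a slower finish. Release first.

Request:
send_rows(steps=[[[0,0,-0.02],[0,0,0],0],[[0,0,-0.045],[0,0,0],0],[[0,0,-0.07],[0,0,0],0],[[0,0,-0.095],[0,0,0],0],[[0,0,-0.12],[0,0,0],0]])

```text
time_s: 6.75
tool_pos: [0.5935, 0.1898, 0.2104]
tool_rot: [180.0, -0.0, -84.1]
force: [1.0, 0.5, 0.3]
grip_width: 0.0005
```

Request:
send_rows(steps=[[[0,0,0],[0,0,0],0],[[0,0,0],[0,0,0],0],[[0,0,0],[0,0,0],0],[[0,0,0],[0,0,0],0],[[0,0,0],[0,0,0],0]])

```text
time_s: 7.17
tool_pos: [0.5929, 0.1894, 0.2078]
tool_rot: [179.8, -0.0, -84.1]
force: [0.4, 0.7, 0.1]
grip_width: 0.0007
```

```bash
python3 snap.py 4
```

```text
7.1667 [0.59294996 0.18941801 0.20782972] [0.37354726 0.69034205 0.09049944]
side orange [230 308  38  26 570] [248.15964912 319.37894737]
side blue [423 209   5   2   5] [425.  209.4]
top orange [423 165   1   2   2] [423.  165.5]
top blue [402 261  26  30 655] [414.39389313 276.12366412]
```

View pics/c4.png

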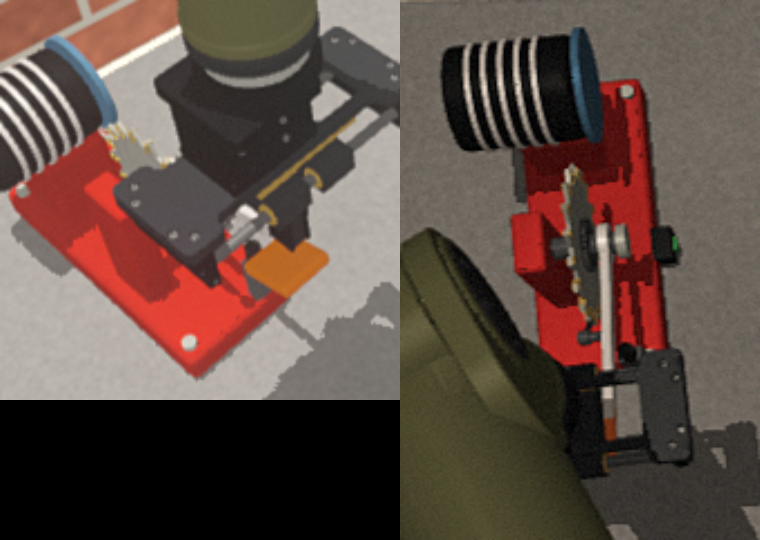

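The lever is up again (248.2,319.4) and the blue paddle hasn't moved (414.4,276.1). Third and last stroke.

Request:
send_rows(steps=[[[0,0,0.015],[0,0,0],0],[[0,0,0.03],[0,0,0],0],[[0,0,0.045],[0,0,0],0],[[0,0,0.06],[0,0,0],0],[[0,0,0.075],[0,0,0],0]])

```text
time_s: 7.68
tool_pos: [0.5926, 0.1901, 0.1343]
tool_rot: [179.9, -0.0, -84.1]
force: [-5.2, -1.3, 6.8]
grip_width: 0.0003
```

Request:
send_rows(steps=[[[0,0,0.01],[0,0,0],0],[[0,0,0.019],[0,0,0],0],[[0,0,0.026],[0,0,0],0],[[0,0,0.031],[0,0,0],0],[[0,0,0.035],[0,0,0],0]])

```text
time_s: 8.1
tool_pos: [0.5933, 0.1902, 0.0996]
tool_rot: [180.0, -0.0, -84.1]
force: [-3.0, 0.1, 7.0]
grip_width: 0.0
```

Request:
send_rows(steps=[[[0,0,0.003],[0,0,0],0],[[0,0,0.005],[0,0,0],0],[[0,0,0.007],[0,0,0],0],[[0,0,0.009],[0,0,0],0],[[0,0,0.009],[0,0,0],0]])

```text
time_s: 8.52
tool_pos: [0.5941, 0.1903, 0.0946]
tool_rot: [-179.9, -0.1, -84.1]
force: [-8.9, -3.2, 23.7]
grip_width: 0.0006
```

At the stop, 24 N. I'll release it and raise well clear.

Request:
send_rows(steps=[[[0,0,-0.02],[0,0,0],0],[[0,0,-0.045],[0,0,0],0],[[0,0,-0.07],[0,0,0],0],[[0,0,-0.095],[0,0,0],0],[[0,0,-0.12],[0,0,0],0]])

```text
time_s: 8.93
tool_pos: [0.5937, 0.1898, 0.2114]
tool_rot: [-180.0, -0.0, -84.1]
force: [-0.1, -0.1, 0.8]
grip_width: 0.0005
```

Request:
send_rows(steps=[[[0,0,-0.02],[0,0,0],0],[[0,0,-0.04],[0,0,0],0],[[0,0,-0.05],[0,0,0],0],[[0,0,-0.05],[0,0,0],0],[[0,0,-0.05],[0,0,0],0]])

```text
time_s: 9.35
tool_pos: [0.5937, 0.1898, 0.2599]
tool_rot: [180.0, -0.0, -84.1]
force: [-0.0, 0.4, -1.0]
grip_width: 0.0006
```

```bash
python3 snap.py 5
```

```text
9.35 [0.59368402 0.18979903 0.25991519] [-0.03156366  0.40937895 -0.95689169]
side orange [230 306  38  28 607] [248.3014827  318.69686985]
side blue [423 209   5   2   5] [425.  209.4]
top orange [185 249   8   2  10] [188.3 249.6]
top blue [402 261  26  30 651] [414.39016897 276.04915515]
```

View pics/c5.png

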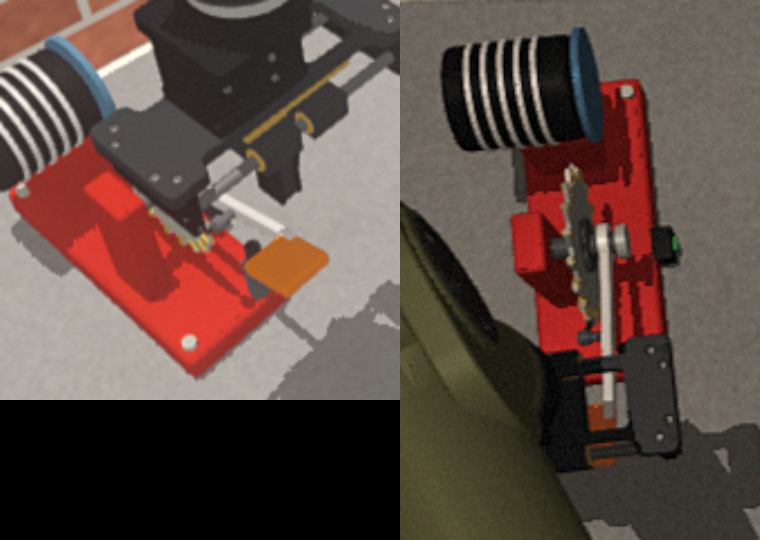

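The lever is up with the paddle at (248.3,318.7), its starting place, and the gripper is clear of it.

```bash
python3 -c "
from cell import env
print(env.sign_off())"
```

```text
the job is handed in; nothing more can be done
None
```

I pushed the orange-paddle lever down to its stop and let it spring back up three times, then raised the gripper clear and handed the job in at about 9.5 s.

- **Down strokes:** each one ended at the stop, at a height of about 94–95 mm. The reading settled at 21, 27 and 24 N, well above the roughly 7 N spring force.
- **Returns:** the camera showed the lever back up after every stroke. At the end the orange paddle was within 0.1 pixel of where it started, and the gripper hung about 80 mm above it.
- **Blue lever:** the blue paddle stayed where it was in the top view throughout.
- **Harder contact on stroke two:** the fingertips briefly read about 45 N upward (48 N in all) as they hit the stop. This is under the 120 N wrist limit. The 40 N limit is for the arm and gripper body, which I saw touching nothing. I slowed the third stroke.
- **Not checked:** I did not measure the blade angle. The teeth look the same after each one-tooth step, so the three-tooth feed rests on the three full strokes.

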